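# Clear the chemicals into the bottle station before hot-air work

### The job

Hot-air work is about to start on the board in the vice, so put the four closed chemical containers standing on the bench (the yellow spray can, the white bottle with the blue cap, the brown bottle and the little square white pot with the red cap) into the bottle station, each upright and fully down in the holder block whose hole is made for it: every hole is only a little wider than its own container, and the square pot has the square hole. The brown bottle was parked in the spray can's hole and has to move to its own. Keep every container upright all the time, and leave the loupe and the reel of solder where they are.

Things in the scene. Friction and masses are not known exactly. Their poses are not given: they have to be found in the camera images.
- spray_can_mid (a point): yellow spray can, round, 60 mm diameter, 181 mm tall (straight up to 145 mm, then a shoulder and a narrow nozzle: grip it high on its straight part, so that the nozzle does not meet the palm), 0.3 to 0.5 kg, standing on the bench. The point is half-way up its axis; z is up while it stands.
- white_bottle_mid (a point): white bottle with a blue cap and a red band, round, 48 mm diameter, 110 mm tall (straight sides up to 77 mm, then shoulder and narrower cap), about 0.1 kg, standing on the bench. The point is half-way up its axis; z is up while it stands.
- brown_bottle_mid (a point): brown glass bottle with a black cap, round, 34 mm diameter, 70 mm tall (straight sides up to 49 mm, then shoulder and narrower cap), 60 g, standing at the start loosely inside the spray can's hole, most of it above the block (a like bottle far back against the wall is not meant). The point is half-way up its axis; z is up while it stands.
- square_pot_mid (a point): little white pot with a red cap, 75 mm tall, 30 g, standing on the bench on its flat end, cap up; its body, the lower 50 mm, is square, 21 x 21 mm (do not grip the cap). The point is half-way up its axis. Its own y axis points straight DOWN while it stands; its x and z axes are level and square to its flat sides.
- holder_can_mouth (a point): holder block for the spray can: round hole, 70 mm diameter. The grey block is 80 x 80 x 26 mm. The point is the centre of the hole's mouth, 29 mm above the bench; the hole is 20 mm deep (its floor 9 mm above the bench). z is up, y runs along the row of blocks, x across the row, away from the robot.
- holder_white_mouth (a point): holder block for the white bottle: round hole, 58 mm diameter. Block, point and axes as for the spray can's holder; the four blocks stand in a row, 82 mm apart, in an order that changes, in a fixed aluminium tray 94 x 342 mm and 14 mm high.
- holder_brown_mouth (a point): holder block for the brown bottle: round hole, 46 mm diameter. Block, point and axes as for the spray can's holder.
- holder_square_mouth (a point): holder block for the square pot: square hole, 32 x 32 mm, sides along x and y. Block, point and axes as for the spray can's holder.
- eye_loupe_mid (a point): bystander, to be left alone: black watchmaker's loupe standing on its wide end, 45 mm diameter, 28 mm tall, loose on the bench. The point is half-way up its axis; z is up while it stands.
- reel_mid (a point): bystander, to be left alone: white reel of solder, 54 mm diameter, 36 mm tall, loose on the bench. The point is half-way up its axis; z is up while it stands.

How it is judged (in metres and radians):
At the end, for the whole second after the job is handed in: Each of the four containers stands upright (within 9 degrees) in its own holder: its axis within 10 mm of the hole's centre, and its foot on the hole's floor (not more than 6 mm above it) (horizontal distance between spray_can_mid and holder_can_mouth below 0.01 m and height (world z) of spray_can_mid below 0.1055 m and angle between each of spray_can_mid, white_bottle_mid, brown_bottle_mid's own z axis and vertical below 0.16 rad and horizontal distance between white_bottle_mid and holder_white_mouth below 0.01 m and height (world z) of white_bottle_mid below 0.07 m and horizontal distance between brown_bottle_mid and holder_brown_mouth below 0.01 m and height (world z) of brown_bottle_mid below 0.05 m and horizontal distance between square_pot_mid and holder_square_mouth below 0.01 m and height (world z) of square_pot_mid below 0.0525 m and angle between square_pot_mid's own y axis and vertical above 2.98 rad); the robot touches nothing.
It fails at once if a container is tipped more than 35 degrees (angle between any of spray_can_mid, white_bottle_mid, brown_bottle_mid's own z axis and vertical above 0.61 rad or angle between square_pot_mid's own y axis and vertical below 2.53 rad).
It fails at once if the loupe is moved more than 15 mm (distance of eye_loupe_mid from where it was at the start of the episode above 0.015 m).
It fails at once if the reel of solder is moved more than 15 mm (distance of reel_mid from where it was at the start of the episode above 0.015 m).
It also fails if it takes over 88 s, if anything falls off the work surface, if the arm or the gripper's body presses on something with over 40 N, if the wrist force passes 120 N, or if a joint passes its speed limit or range.

### The arm

A 6-joint arm with a two-finger parallel gripper is mounted at the origin on a cart in front of the work surface, level with it; the furniture and walls round the work are solid. World frame = base frame: x ahead of the robot, y to its left, z up, the work surface at z = 0. Lengths are in mm, angles in rad, forces in N, time in s.
With the tool pointing down it reaches from about 400 to 925 mm from the base axis. Payload 3.4 kg.
Tool frame: the origin (TCP) lies between the finger pads; the fingertips stand bot.finger_overhang ahead of it and the grasp point (between the pads) lies 6 mm ahead of it (bot.finger_overhang is the distance from the TCP to the fingertips, in mm); z points along the fingers, y is the line along which they close (so a half turn about z gives the same grasp; the last joint's range is limited). The gripper opens to 85 mm and grips with 20 to 120 N. Pads are 22 mm wide; open, the fingers measure 114 mm over their backs; the gripper's body (76 mm by 85 mm) begins 54 mm behind the grasp point. The pads swing forward as they close: fully open they stand 13 mm farther back than shut.
Start: joints at [-1.278, 0.307, 1.506, -0, 1.328, -0.073], TCP at [205.652, -536.972, 256.305] pointing down, gripper open.
Joint ranges: [-3.12, 3.12], [-1.05, 2.28], [0.14, 2.33], [-1.42, 4.57], [0.1, 2.73], [-2.68, 2.68]. Speed limits (rad/s): [2.57, 2.57, 3.14, 3.14, 3.14, 3.14].

### API

Orientations are given as a rotation vector (axis times angle).
In Python, from cell import readout, cams, bot gives the robot as it stands.
- The arm moves only by the tool carry_out, never from a script. Its argument "deltas" is a list that holds one entry, the list of rows, each a list of 6 numbers: the shift along the tool's x, y, z in units of 3 cm (1.0 is 3 cm), then the turn, a rotation vector about the tool's x, y, z in units of 90 degrees (1.0 is 90 degrees). A call has 1 to 10 rows; each row shifts and turns the commanded pose from where the row before left it, along the tool's axes as they then stand; what a row does not reach is not made up. A row lasts 1/8 s, in which the tool goes at most 62.5 mm and 10.7 degrees, less where a joint would pass 70% of its speed; a pose out of reach is approached as far as the arm can. A call with a number of a shift or a turn outside -1 to 1 is refused whole. A call with a gripper value outside its range is refused whole. "jaw" is the closure, from 0 (fully open) to 1 (shut), set as the call begins (left out, the last holds). The fingers move at their own pace and stop on an object; the grip force is fixed at half the most. Time passes only in rows, so rows that do not move let the fingers close. It gives the time, the measured TCP pose, the force, the opening and the grip force at its end, in the units of the state.
- readout.sense(): the state, without advancing time (a new reading comes with each control period).
- cams.read_camera(name): name is "side" or "top" or "wrist"; returns the picture (480x640x3 uint8, red, green, blue); there is no depth.
- cams.camera_info(name): a dict with "fov_y" (degrees; the focal length in pixels is half the picture's height over the tangent of half this angle, whatever the lens; pixels are square), "cx", "cy" (the principal point, pixels), "origin" and "rotation" of the camera in the world; the wrist camera has in their place "tool_from_camera" (4x4, takes a point from camera to tool coordinates, whose origin is the TCP and whose axes are the flange's). Camera axes: x right, y up, looking along -z (the intrinsics and any distortion apply to the point x, -y, -z); pixel columns grow to the right and rows downward; lengths in mm; the calibration is good to about 2 mm. A picture is of the moment at which its call begins: read the wrist's pose just before it. camera_info takes no time and is no camera call.
- bot.finish_job(): hands the job in; it is judged then, once.
The state is a dict: "clock": time; "joint_pos": joint angles; "joint_velocities": joint speeds; "tau": joint torques, N m; "tool_pos": TCP position; "orientation": TCP orientation; "wrist_force": force on the tool from outside, world axes, zero at the start; "torque": the same for the moment, N m; "finger_gap": finger opening in mm; "grip_force": force on a finger pad.
Only numpy, scipy, OpenCV 4.12 (cv2) and the standard library are available. Lean on these libraries where they do the work, as an engineer would, in place of code of your own. Each camera call takes 0.05 s, during which the arm holds its last target. There are 200 camera calls.

## Working session

There is one attempt and no reset: what is moved stays moved. The work goes in short steps, Python scripts to look and compute and a tool call to move; the robot and the scene stay as the last step left them, time stands still between calls to the robot, and variables do not carry over. Pictures are saved under pics/ and viewed, at most 14 in all, crops included, and the job is handed in when it is done.

Besides the shell and the picture viewer there is one more tool, called after "Emit:" as name(argument=value, ...) on one line, values as JSON. carry_out: Moves the arm, as the interface text tells. Its arguments: {"type":"object","properties":{"deltas":{"type":"array","items":{"type":"array","items":{"type":"array","items":{"type":"number"}}}},"jaw":{"type":"number"}},"required":["deltas"]}

```bash
mkdir -p pics; ls; python3 - <<'E'
from cell import readout,cams,bot
import cv2
print(readout.sense(), bot.finger_overhang)
for n in("side","top","wrist"):
    print(n,cams.camera_info(n))
    cv2.imwrite(f"pics/{n}0.png",cams.read_camera(n)[...,::-1])
E
```

```text
pics
{'clock': 0.0, 'joint_pos': array([-1.27847945e+00,  3.07582642e-01,  1.50769005e+00, -9.17141783e-06,
        1.32843423e+00, -7.34885423e-02]), 'joint_velocities': array([ 0.00011955,  0.00058943,  0.00031728, -0.00055565, -0.00043803,
       -0.00028032]), 'tau': array([ 1.29296564e-03, -4.57546127e+01, -2.51917666e+01,  2.52830505e-04,
        1.36734502e-02,  5.80263432e-06]), 'tool_pos': array([ 205.4657803 , -536.32196755,  255.36921094]), 'orientation': array([-3.08712423e+00, -5.71028746e-01,  3.76295842e-04]), 'wrist_force': array([-0.91656674, -0.41033834, -0.43115194]), 'torque': array([-0.02370252, -0.01814627,  0.01421624]), 'grip_force': 0.0, 'finger_gap': 85.50228322912128} 25.0
side {'fov_y': 56.822366277673815, 'cx': 319.5859365104524, 'cy': 243.998667187617, 'origin': array([547.3249212 , 787.61737282, 679.54674552]), 'rotation': array([-0.01538826, -1.4027682 , -2.79725471])}
top {'fov_y': 43.07189217080979, 'cx': 315.8606518090666, 'cy': 236.88318452636847, 'origin': array([ 328.40300636,   19.48279777, 1448.20027637]), 'rotation': array([ 0.14228164, -0.1345919 , -1.55573647])}
wrist {'fov_y': 64.83207189906362, 'cx': 320.5029173160089, 'cy': 244.1134814539513, 'tool_from_camera': array([[ 8.63445613e-05,  9.59263253e-01,  2.82513723e-01,
         7.12047009e+01],
       [ 9.99999988e-01, -1.18955441e-04,  9.82784945e-05,
         1.63106899e+00],
       [ 1.27881493e-04,  2.82513712e-01, -9.59263252e-01,
        -1.17369763e+02],
       [ 0.00000000e+00,  0.00000000e+00,  0.00000000e+00,
         1.00000000e+00]])}
```

View pics/top0.png

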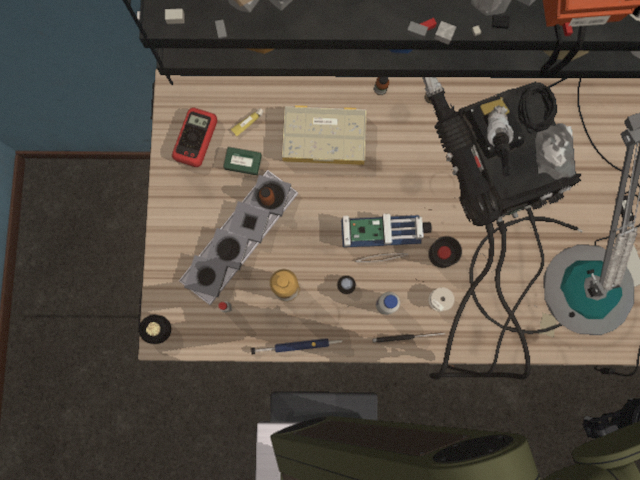

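View pics/side0.png

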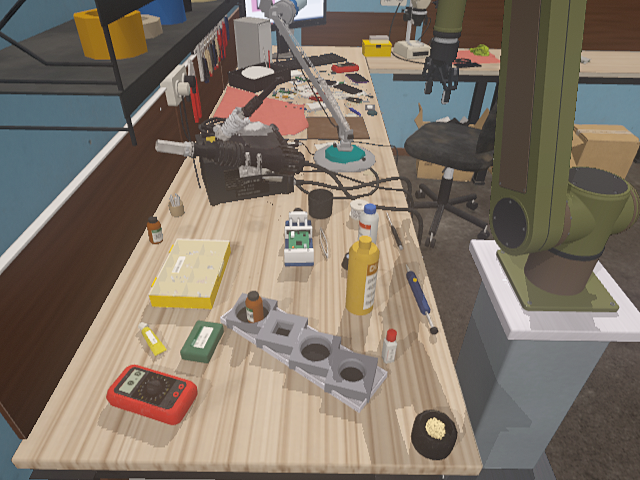

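```bash
cat > h.py <<'E'
import numpy as np, cv2
from scipy.spatial.transform import Rotation as Ro
from cell import readout,cams,bot
def cam(n):
    i=cams.camera_info(n); f=240/np.tan(np.radians(i["fov_y"]/2))
    if n=="wrist":
        s=readout.sense(); T=np.eye(4); T[:3,:3]=Ro.from_rotvec(s["orientation"]).as_matrix(); T[:3,3]=s["tool_pos"]
        T=T@np.array(i["tool_from_camera"]); R,o=T[:3,:3],T[:3,3]
    else: R,o=Ro.from_rotvec(i["rotation"]).as_matrix(),np.array(i["origin"])
    return R,o,f,i["cx"],i["cy"]
def ray(c,px,z):
    R,o,f,cx,cy=c; px=np.atleast_2d(px).astype(float)
    d=np.c_[(px[:,0]-cx)/f,-(px[:,1]-cy)/f,-np.ones(len(px))]@R.T
    return o+d*((z-o[2])/d[:,2])[:,None]
def proj(c,P):
    R,o,f,cx,cy=c; q=(np.atleast_2d(P)-o)@R
    return np.c_[cx-f*q[:,0]/q[:,2],cy+f*q[:,1]/q[:,2]]
def yaw(): # heading of tool x and y in world, deg
    m=Ro.from_rotvec(readout.sense()["orientation"]).as_matrix()
    return np.degrees(np.arctan2(m[1,0],m[0,0])),np.degrees(np.arctan2(m[1,1],m[0,1])),m
def go(xyz,yawdeg=None):
    """shift in tool axes (units of 3cm) and turn (units of 90 deg about tool z) from the measured pose"""
    s=readout.sense();m=yaw()[2];d=m.T@(np.array(xyz)-s["tool_pos"])/30
    t=0
    if yawdeg is not None: t=-((yawdeg-yaw()[0]+180)%360-180)/90
    tilt=np.degrees(np.arccos(-m[2,2]))
    print("shift units at present yaw",d.round(2),"turn",round(t,3),"tilt",tilt.round(2),"tcp",s["tool_pos"].round(1),"yaw",round(yaw()[0],1))
E
python3 - <<'E'
from h import *
print(yaw()[:2])
c=cam("top")
for n,p,z in [("can",(285,281),181),("white",(390,301),110),("brown",(270,186),99),("pot",(224,306),75),("loupe",(346,284),28),("reel",(442,299),36),
 ("hcan",(270,195),29),("hsq",(249,221),29),("hw",(228,248),29),("hb",(207,275),29)]:
    P=ray(c,p,z)[0]; print(n,P.round(0),np.hypot(*P[:2]).round())
cv2.imwrite("pics/c0.png",cv2.resize(cv2.imread("pics/top0.png")[160:320,170:330],(800,800),interpolation=cv2.INTER_CUBIC)[:600] if 0 else cv2.resize(cv2.imread("pics/top0.png")[165:325,170:380],(788,600),interpolation=cv2.INTER_CUBIC))
cs=cam("side");print(proj(cs,ray(c,[(390,301)],110)),proj(cs,ray(c,[(224,306)],75)),proj(cs,ray(c,[(207,275)],29)))
E
```

```text
(np.float64(20.960947873841448), np.float64(-69.03904219994381))
can [460.  90. 181.] 469.0
white [ 426. -137.  110.] 447.0
brown [686. 134.  99.] 699.0
pot [413. 232.  75.] 474.0
loupe [471. -44.  28.] 473.0
reel [ 437. -266.   36.] 512.0
hcan [683. 139.  29.] 697.0
hsq [618. 188.  29.] 646.0
hw [553. 235.  29.] 601.0
hb [488. 282.  29.] 564.0
[[368.49064062 205.21314621]] [[390.5063492  328.93906873]] [[349.31020247 366.85416348]]
```

View pics/c0.png

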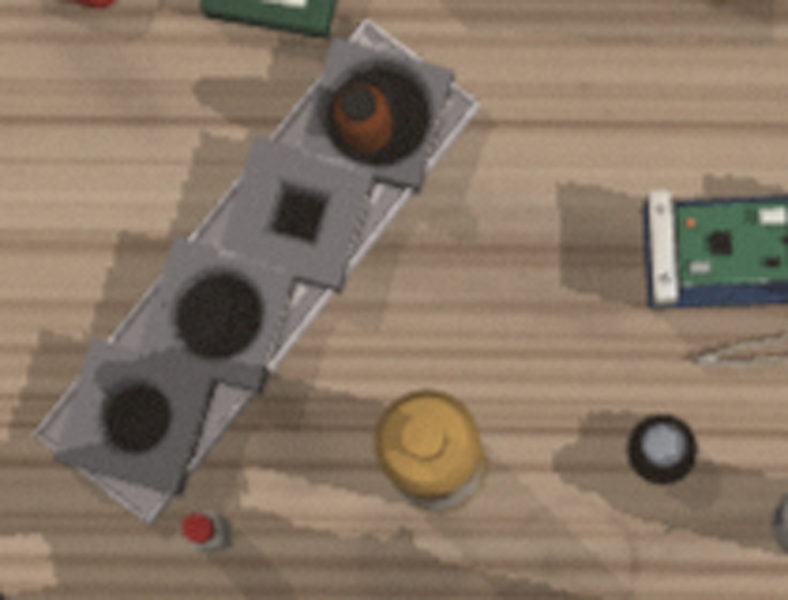

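```bash
cat >> h.py <<'E'
def rows(xyz,yawdeg,n):
    """n equal rows from the measured pose to target; shifts in each row's own starting tool axes"""
    s=readout.sense();m=yaw()[2];y0=yaw()[0];dy=((yawdeg-y0+180)%360-180)/n;d=(np.array(xyz)-s["tool_pos"])/n
    print("tcp",s["tool_pos"].round(1),"yaw",round(y0,1),"t",round(s["clock"],2),"turn/row",round(-dy/90,4))
    for k in range(n):
        a=Ro.from_euler("z",k*dy,degrees=True).as_matrix()@m
        print((a.T@d/30).round(3).tolist())
E
python3 - <<'E'
from h import *
rows((540,90,310),141,26)
E
```

```text
tcp [ 205.5 -536.5  255.6] yaw 21.0 t 0.15 turn/row -0.0513
[0.688, -0.597, -0.069]
[0.734, -0.539, -0.069]
[0.775, -0.479, -0.069]
[0.811, -0.415, -0.069]
[0.841, -0.348, -0.069]
[0.867, -0.279, -0.069]
[0.886, -0.209, -0.069]
[0.9, -0.137, -0.069]
[0.908, -0.064, -0.07]
[0.91, 0.01, -0.07]
[0.907, 0.083, -0.07]
[0.897, 0.156, -0.07]
[0.882, 0.227, -0.07]
[0.86, 0.297, -0.07]
[0.834, 0.366, -0.07]
[0.802, 0.432, -0.07]
[0.764, 0.495, -0.07]
[0.722, 0.555, -0.071]
[0.675, 0.611, -0.071]
[0.624, 0.663, -0.071]
[0.568, 0.711, -0.071]
[0.509, 0.755, -0.071]
[0.447, 0.793, -0.071]
[0.381, 0.827, -0.071]
[0.313, 0.855, -0.071]
[0.244, 0.877, -0.071]
```

Emit:
carry_out(deltas=[[[0.69,-0.6,-0.07,0,0,-0.05],[0.73,-0.54,-0.07,0,0,-0.05],[0.77,-0.48,-0.07,0,0,-0.05],[0.81,-0.42,-0.07,0,0,-0.05],[0.84,-0.35,-0.07,0,0,-0.05],[0.87,-0.28,-0.07,0,0,-0.05],[0.89,-0.21,-0.07,0,0,-0.05],[0.9,-0.14,-0.07,0,0,-0.05],[0.91,-0.06,-0.07,0,0,-0.05],[0.91,0.01,-0.07,0,0,-0.05]]])

```text
clock: 1.4
tool_pos: [336.5, -295.8, 277.2]
orientation: [-2.633, -1.713, 0.0]
wrist_force: [-0.4, 1.0, 0.1]
finger_gap: 85.2
grip_force: 0.0
```

Emit:
carry_out(deltas=[[[0.91,0.08,-0.07,0,0,-0.05],[0.9,0.16,-0.07,0,0,-0.05],[0.88,0.23,-0.07,0,0,-0.05],[0.86,0.3,-0.07,0,0,-0.05],[0.83,0.37,-0.07,0,0,-0.05],[0.8,0.43,-0.07,0,0,-0.05],[0.76,0.5,-0.07,0,0,-0.05],[0.72,0.56,-0.07,0,0,-0.05],[0.68,0.61,-0.07,0,0,-0.05],[0.62,0.66,-0.07,0,0,-0.05]]])

```text
clock: 2.65
tool_pos: [472.6, -59.1, 298.1]
orientation: [-1.777, -2.59, 0.0]
wrist_force: [-0.5, -0.7, 1.0]
finger_gap: 85.7
grip_force: 0.0
```

Emit:
carry_out(deltas=[[[0.57,0.71,-0.07,0,0,-0.05],[0.51,0.75,-0.07,0,0,-0.05],[0.45,0.79,-0.07,0,0,-0.05],[0.38,0.83,-0.07,0,0,-0.05],[0.31,0.85,-0.07,0,0,-0.05],[0.24,0.88,-0.07,0,0,-0.05],[0,0,0,0,0,0],[0,0,0,0,0,0]]])

```text
clock: 3.65
tool_pos: [555.4, 80.4, 310.4]
orientation: [-1.127, -2.931, 0.002]
wrist_force: [0.2, -0.7, -0.4]
finger_gap: 85.3
grip_force: 0.0
```

```bash
python3 - <<'E'
from h import *
s=readout.sense();print(s["clock"],s["tool_pos"],yaw()[:2])
np.savez("w1.npz",o=s["orientation"],p=s["tool_pos"])
cv2.imwrite("pics/w1.png",cams.read_camera("wrist")[...,::-1])
E
```

```text
3.65 [555.37944293  80.35247393 310.44099854] (np.float64(137.92417287228034), np.float64(47.92422513541876))
```

View pics/w1.png

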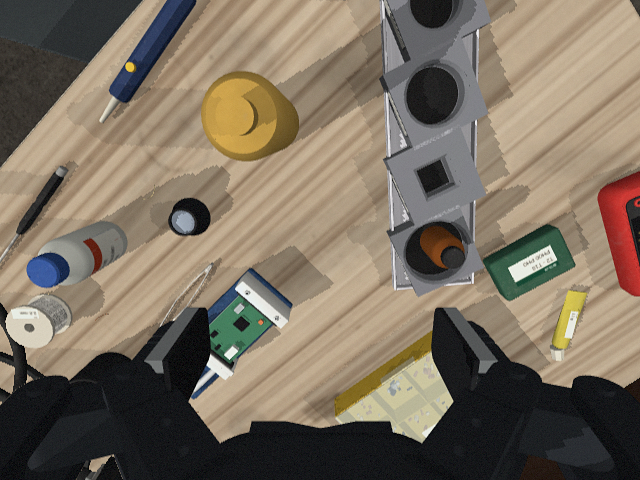

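```bash
cat >> h.py <<'E'
def camw(f):
    d=np.load(f);i=cams.camera_info("wrist");T=np.eye(4);T[:3,:3]=Ro.from_rotvec(d["o"]).as_matrix();T[:3,3]=d["p"]
    T=T@np.array(i["tool_from_camera"]);return T[:3,:3],T[:3,3],240/np.tan(np.radians(i["fov_y"]/2)),i["cx"],i["cy"]
def holes(c,im,win,lo=45,hi=400):
    g=cv2.cvtColor(im,cv2.COLOR_BGR2GRAY);x0,y0,x1,y1=win
    hsv=cv2.cvtColor(im,cv2.COLOR_BGR2HSV)
    m=((hsv[...,1]<60)&(g>75)).astype(np.uint8)[y0:y1,x0:x1]
    cs,h=cv2.findContours(m,cv2.RETR_CCOMP,cv2.CHAIN_APPROX_NONE)
    for k,ct in enumerate(cs):
        if h[0][k][3]<0 or cv2.contourArea(ct)<200: continue
        p=ct[:,0,:]+[x0,y0]; P=ray(c,p,29)[:,:2].astype(np.float32)
        (a,b),r=cv2.minEnclosingCircle(P); rc=cv2.minAreaRect(P); A=cv2.contourArea(P.reshape(-1,1,2))
        print("px",p.mean(0).round(),"encl",round(a,1),round(b,1),"d",round(2*r,1),"rect",np.round(rc[0],1),np.round(rc[1],1),round(rc[2],1),"eqd",round(2*np.sqrt(A/np.pi),1))
E
python3 - <<'E'
from h import *
im=cv2.imread("pics/w1.png");c=camw("w1.npz")
holes(c,im,(370,0,500,300))
g=cv2.cvtColor(im,cv2.COLOR_BGR2GRAY)
print(g[177,380:500:4]);print(g[95,380:500:4])
print(im[120,430],im[240,470])
cv2.imwrite("pics/w1c.png",cv2.resize(im[0:310,370:500],None,fx=1.9,fy=1.9,interpolation=cv2.INTER_CUBIC))
# objects: coarse comparison
for n,p,z in [("can nozzle",(235,115),181),("white cap",(47,270),110),("brown cap",(453,257),79),("loupe",(185,222),28)]: print(n,ray(c,p,z)[0].round(0))
E
```

```text
px [438. 249.] encl 679.3 139.3 d 75.5 rect [679.4 138.7] [70.6 72.8] 10.8 eqd 70.5
px [435. 178.] encl 615.1 186.2 d 44.4 rect [614.8 185.1] [32.6 33.3] 75.6 eqd 34.1
px [433.  91.] encl 548.5 234.7 d 61.5 rect [549.  231.7] [59.3 52.1] 0.3 eqd 54.8
px [396.  36.] encl 483.9 239.9 d 52.3 rect [483.9 239.8] [ 8.1 52.3] 74.9 eqd 17.3
[146 143 155 141 131 132 131 130 132 114  25  28  26  20  24  31  28 115
  87 130 128 131 130 133 129 140 146 141 142 141]
[113 154 152 132 136 133  92  27  28  26  29  27  37  35  39  34  33  27
  34  33  91 105 128 131 131 130 132 128 118 114]
[26 25 25] [79 77 75]
can nozzle [459.  94. 181.]
white cap [ 425. -134.  110.]
brown cap [674. 145.  79.]
loupe [472. -45.  28.]
```

```bash
python3 - <<'E'
from h import *
im=cv2.imread("pics/w1.png");c=camw("w1.npz")
t=cv2.imread("pics/top0.png");ct=cam("top")
P=ray(c,[(485,265),(575,262)],28);print("box corner",P.round())
cv2.imwrite("pics/a.png",np.hstack([cv2.resize(im[215:295,390:490],(400,320),interpolation=cv2.INTER_CUBIC),cv2.resize(t[170:218,240:300],(400,320),interpolation=cv2.INTER_CUBIC)]))
# brown mask centroid both views
for i,cc,w in[(im,c,(395,215,490,295)),(t,ct,(250,175,295,212))]:
    h=cv2.cvtColor(i,cv2.COLOR_BGR2HSV);m=((h[...,0]<14)&(h[...,1]>130)&(h[...,2]>60)).astype(np.uint8)
    k=np.zeros_like(m);k[w[1]:w[3],w[0]:w[2]]=m[w[1]:w[3],w[0]:w[2]]
    ys,xs=np.nonzero(k);print(len(xs),xs.min(),xs.max(),ys.min(),ys.max(),xs.mean(),ys.mean())
E
```

```text
box corner [[730. 168.  28.]
 [795. 245.  28.]]
819 420 463 227 268 437.63980463980465 243.82661782661782
124 259 274 188 204 267.7016129032258 197.65322580645162
```

View pics/a.png

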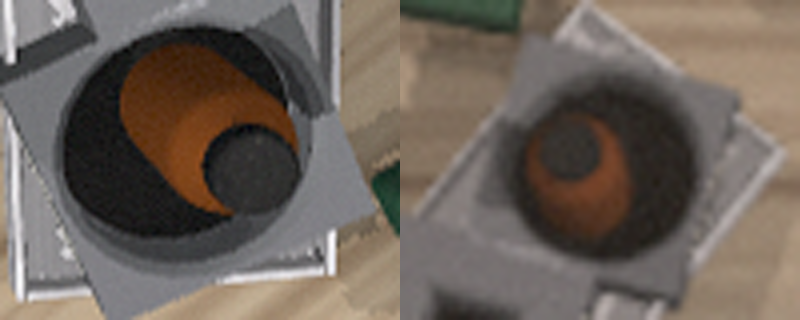

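```bash
python3 - <<'E'
from h import *
print(ray(cam("top"),(265.5,192.5),79))
rows((674,145,130),144,7)
E
```

```text
[[675.94947486 145.44325136  79.        ]]
tcp [555.3  80.1 310.5] yaw 137.9 t 3.7 turn/row -0.0097
[-0.213, 0.609, 0.859]
[-0.222, 0.606, 0.859]
[-0.231, 0.602, 0.859]
[-0.24, 0.599, 0.859]
[-0.249, 0.595, 0.859]
[-0.258, 0.591, 0.859]
[-0.267, 0.587, 0.859]
```

Emit:
carry_out(deltas=[[[-0.21,0.61,0.86,0,0,-0.01],[-0.22,0.61,0.86,0,0,-0.01],[-0.23,0.6,0.86,0,0,-0.01],[-0.24,0.6,0.86,0,0,-0.01],[-0.25,0.6,0.86,0,0,-0.01],[-0.26,0.59,0.86,0,0,-0.01],[-0.27,0.59,0.86,0,0,-0.01],[0,0,0,0,0,0],[0,0,0,0,0,0]]], jaw=0.3)

```text
clock: 4.82
tool_pos: [674.5, 145.4, 130.8]
orientation: [-0.966, -2.989, 0.001]
wrist_force: [-0.6, -0.6, -0.3]
finger_gap: 59.8
grip_force: 0.0
```

```bash
python3 - <<'E'
from h import *
print(readout.sense()["finger_gap"])
go((674.5,145.5,56),144)
s=readout.sense();np.savez("w2.npz",o=s["orientation"],p=s["tool_pos"])
im=cams.read_camera("wrist")[...,::-1].copy();cv2.imwrite("pics/w2.png",im)
holes(camw("w2.npz"),im,(0,0,640,300))
E
```

```text
59.802952302433866
shift units at present yaw [0.   0.   2.49] turn 0.002 tilt 0.03 tcp [674.5 145.4 130.8] yaw 144.2
px [211. 258.] encl 638.6 88.9 d 43.0 rect [638.2  88.9] [13.7 41.7] 2.2 eqd 20.1
px [259. 221.] encl 635.7 125.7 d 27.7 rect [635.3 125.8] [27.7  4. ] 74.5 eqd 10.4
px [207. 228.] encl 619.7 95.6 d 76.2 rect [621.8  95.6] [14.5 75.8] 0.6 eqd 26.1
px [410. 117.] encl 638.6 229.2 d 22.5 rect [639.8 230.9] [12.5 21.5] 53.6 eqd 12.1
px [322. 131.] encl 616.6 186.5 d 39.2 rect [616.4 186.4] [28.5 28.5] 74.5 eqd 31.6
px [305. 124.] encl 616.2 186.5 d 44.4 rect [616.2 186.5] [32.1 32.1] 74.5 eqd 10.5
px [478.  77.] encl 643.5 270.2 d 23.2 rect [641.4 270.4] [23.1  8.3] 86.6 eqd 10.3
px [439.  60.] encl 625.3 259.4 d 52.2 rect [620.4 259.4] [13.1 52.2] 0.6 eqd 15.8
```

View pics/w2.png

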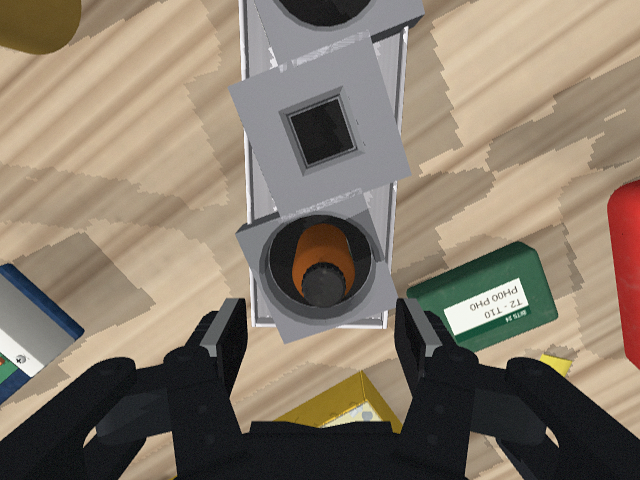

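Emit:
carry_out(deltas=[[[0,0,0.7,0,0,0],[0,0,0.7,0,0,0],[0,0,0.7,0,0,0],[0,0,0.4,0,0,0],[0,0,0,0,0,0],[0,0,0,0,0,0]]])

```text
clock: 5.62
tool_pos: [675.7, 146.3, 56.5]
orientation: [0.964, 2.988, 0.001]
wrist_force: [0.1, 0.0, 0.3]
finger_gap: 60.0
grip_force: 0.0
```

Emit:
carry_out(deltas=[[[0,0,0,0,0,0],[0,0,0,0,0,0],[0,0,0,0,0,0],[0,0,0,0,0,0],[0,0,0,0,0,0]]], jaw=0.8)

```text
clock: 6.25
tool_pos: [675.8, 146.4, 56.6]
orientation: [0.963, 2.988, 0.001]
wrist_force: [-0.2, -0.4, 5.1]
finger_gap: 31.9
grip_force: 60.0
```

```bash
python3 - <<'E'
from h import *
s=readout.sense();print(s)
go((674.5,145.5,130),144.2)
E
```

```text
{'clock': 6.25, 'joint_pos': array([ 1.52303330e-01,  6.42543120e-01,  1.46546621e+00, -1.02483305e-04,
        1.03130805e+00, -7.94713619e-01]), 'joint_velocities': array([-9.57341929e-04, -1.37682661e-03, -3.46126438e-04,  6.76422284e-05,
       -1.42810404e-03, -1.51060536e-03]), 'tau': array([ 7.97756296e-02, -5.69659102e+01, -1.86243224e+01,  6.43874612e-02,
       -1.30978762e-01,  3.45862689e-03]), 'tool_pos': array([675.8389896 , 146.39928829,  56.56199728]), 'orientation': array([9.63306909e-01, 2.98807892e+00, 1.47551976e-03]), 'wrist_force': array([-0.22463174, -0.43636673,  5.09102784]), 'torque': array([-0.06505838,  0.08893913,  0.01982653]), 'grip_force': 60.02676910953596, 'finger_gap': 31.88323169334105}
shift units at present yaw [ 0.01 -0.05 -2.45] turn 0.001 tilt 0.13 tcp [675.8 146.4  56.6] yaw 144.3
```

Emit:
carry_out(deltas=[[[0,0,-0.8,0,0,0],[0,0,-0.8,0,0,0],[0.2,0,-0.8,0,0,0],[0.5,0,-0.4,0,0,0],[0.8,0,0,0,0,0],[0.8,0,0,0,0,0],[0.8,0,0,0,0,0],[0.8,0,0,0,0,0],[0.8,0,0,0,0,0],[0.8,0,0,0,0,0]]])

```text
clock: 7.5
tool_pos: [539.6, 243.7, 139.3]
orientation: [-0.964, -2.99, -0.0]
wrist_force: [-0.2, -0.3, 0.2]
finger_gap: 32.0
grip_force: 59.5
```

Emit:
carry_out(deltas=[[[0.8,0,0,0,0,0],[0.7,0,0,0,0,0],[0.4,0,0,0,0,0],[0,0,0,0,0,0],[0,0,0,0,0,0]]])

```text
clock: 8.12
tool_pos: [495.5, 275.9, 139.4]
orientation: [0.964, 2.989, 0.0]
wrist_force: [-0.0, 0.0, -0.2]
finger_gap: 32.1
grip_force: 59.5
```

```bash
python3 - <<'E'
from h import *
print(readout.sense()["finger_gap"],readout.sense()["wrist_force"])
go((483.3,282.5,56),144.2)
s=readout.sense();np.savez("w3.npz",o=s["orientation"],p=s["tool_pos"])
im=cams.read_camera("wrist")[...,::-1].copy();cv2.imwrite("pics/w3.png",im)
holes(camw("w3.npz"),im,(0,0,640,480))
E
```

```text
32.14416410826802 [-0.02699091  0.00992708 -0.20819164]
shift units at present yaw [ 0.46 -0.06  2.78] turn 0.001 tilt 0.05 tcp [495.5 275.9 139.4] yaw 144.3
```

View pics/w3.png

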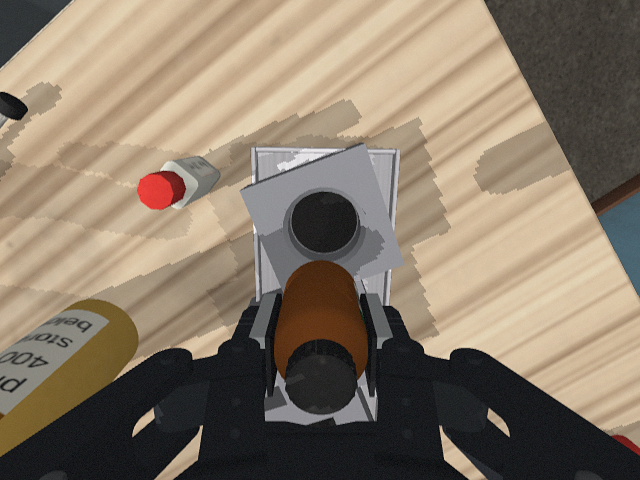

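```bash
python3 - <<'E'
from h import *
c=camw("w3.npz");d=np.load("w3.npz")
q=ray(c,[(241,187),(362,143),(403,265)],29);print(q.round(1),"centre by corners",(q[0]+q[2])/2, np.linalg.norm(q[0]-q[1]),np.linalg.norm(q[1]-q[2]))
print("hole",ray(c,[(284,223),(363,223),(323,187),(323,260)],29).round(1))
cap=ray(c,(321,377),d["p"][2]-6+29)[0];print("cap",cap,d["p"])
im=cv2.imread("pics/w3.png");g=cv2.cvtColor(im,cv2.COLOR_BGR2GRAY);print(g[223,270:376:2],g[180:264:2,323])
h=cv2.cvtColor(im,cv2.COLOR_BGR2HSV);m=((h[...,1]>170)&((h[...,0]<8)|(h[...,0]>172))&(h[...,2]>100));m[:, 300:]=0
ys,xs=np.nonzero(m);print("redcap",xs.mean(),ys.mean(),xs.min(),xs.max(),ys.min(),ys.max(),ray(c,(xs.mean(),ys.mean()),70))
E
```

```text
[[434.7 259.   29. ]
 [456.  332.4  29. ]
 [533.8 311.6  29. ]] centre by corners [484.27318282 285.3021589   29.        ] 76.37952712596447 80.52042079282172
hole [[467.5 266.6  29. ]
 [496.  306.2  29. ]
 [463.5 299.1  29. ]
 [501.2 272.1  29. ]]
cap [492.48369386 276.48757194 162.42194397] [495.48445177 275.86582261 139.42194397]
[147 147 148 147 148 142 151  98 103  75  97  30  37  33  31  32  30  35
  30  31  27  33  36  31  33  29  37  28  29  31  29  23  29  31  28  27
  30  26  32  29  26  30  28  29  54 122 146 145 147 149 147 148 145] [147 151 148 144 118 112  21  28  31  36  41  42  36  32  33  28  31  26
  23  37  33  29  34  32  37  30  31  35  33  37  28  31  31  29  26  29
  47  75  76  68  59  49]
redcap 159.2112676056338 189.43270735524257 137 183 172 208 [[412.50652706 235.76764472  70.        ]]
```

Emit:
carry_out(deltas=[[[0.44,0.04,0,0,0,0],[0,0,0.3,0,0,0],[0,0,0.6,0,0,0],[0,0,0.6,0,0,0],[0,0,0.5,0,0,0],[0,0,0.4,0,0,0],[0,0,0.2,0,0,0],[0,0,0.1,0,0,0],[0,0,0.05,0,0,0],[0,0,0,0,0,0]]])

```text
clock: 9.43
tool_pos: [485.0, 284.7, 57.1]
orientation: [0.964, 2.99, 0.001]
wrist_force: [-0.3, -0.6, -0.2]
finger_gap: 31.8
grip_force: 59.5
```

```bash
python3 - <<'E'
from h import *
print(readout.sense()["finger_gap"],readout.sense()["wrist_force"],readout.sense()["torque"])
go((485.5,284.5,57),144.2)
E
```

```text
31.849947180324577 [-0.26426085 -0.59368838 -0.24641103] [ 0.01157377 -0.00640125 -0.02095378]
shift units at present yaw [-0.02  0.    0.  ] turn 0.001 tilt 0.04 tcp [485.  284.7  57.1] yaw 144.3
```

Emit:
carry_out(deltas=[[[0,0,0,0,0,0],[0,0,0,0,0,0],[0,0,-0.3,0,0,0],[0,0,-0.8,0,0,0],[0,0,-0.9,0,0,0],[0,0,-0.9,0,0,0],[-0.4,-0.9,-0.7,0,0,0],[-0.4,-0.9,0,0,0,0],[-0.2,-0.9,0,0,0,0],[0,0,0,0,0,0]]], jaw=0.3)

```text
clock: 10.68
tool_pos: [460.6, 200.0, 165.5]
orientation: [-0.967, -2.989, 0.001]
wrist_force: [0.9, 0.6, -0.5]
finger_gap: 59.6
grip_force: 0.0
```

```bash
python3 - <<'E'
from h import *
go((461,200,160),144.2)
s=readout.sense();np.savez("w4.npz",o=s["orientation"],p=s["tool_pos"])
im=cams.read_camera("wrist")[...,::-1].copy();cv2.imwrite("pics/w4.png",im)
E
```

```text
shift units at present yaw [-0.01  0.01  0.18] turn -0.001 tilt 0.03 tcp [460.6 200.  165.5] yaw 144.2
```

View pics/w4.png

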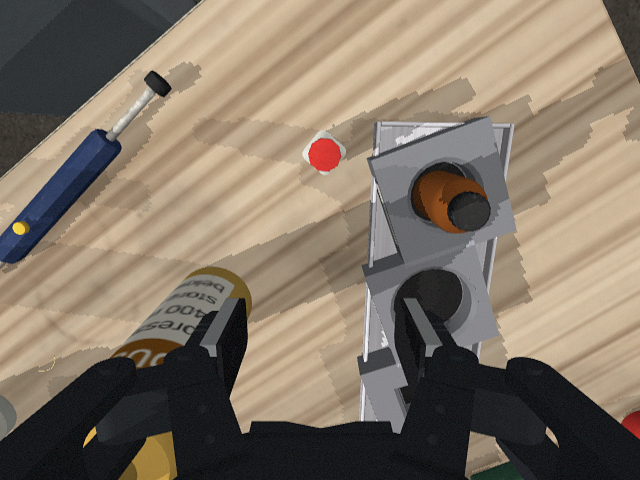

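```bash
python3 - <<'E'
from h import *
im=cv2.imread("pics/w4.png");c=camw("w4.npz")
cv2.imwrite("pics/b.png",cv2.resize(im[115:190,285:365],(640,600),interpolation=cv2.INTER_CUBIC))
E
```

```text
(no output)
```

View pics/b.png

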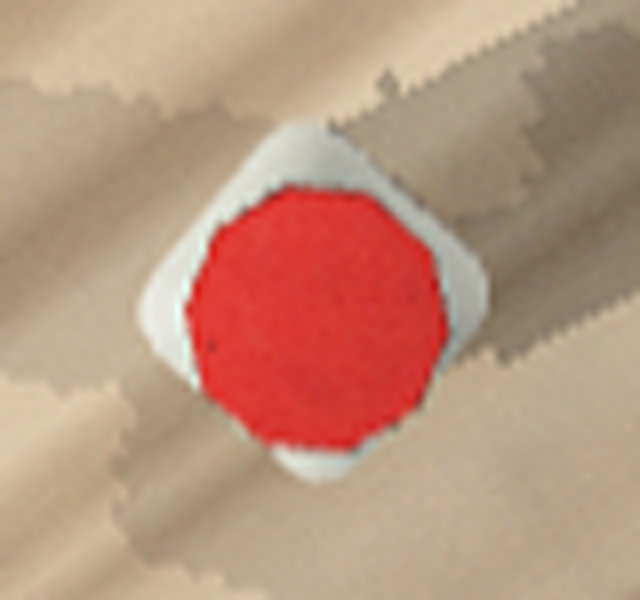

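```bash
python3 - <<'E'
from h import *
c=camw("w4.npz")
f=lambda x,y:(285+x/8-.5+.06,115+y/8-.5+.06)
print("cap",ray(c,f(318,317),75))
q=ray(c,[f(150,275),f(275,140),f(345,140),f(480,265),f(155,335),f(285,465)],50)
for a,b in((0,1),(2,3),(4,5)):
    d=q[b]-q[a];print(np.degrees(np.arctan2(d[1],d[0]))%90)
print("centre z50",ray(c,[f(315,300)],50), ray(c,[f(140,300),f(490,285),f(305,122),f(320,482)],50).round(1))
E
```

```text
cap [[412.47507036 235.49143415  75.        ]]
10.121344797865035
12.696281199053594
9.51533037040986
centre z50 [[412.52993915 235.45311176  50.        ]] [[404.9 224.8  50. ]
 [419.3 246.7  50. ]
 [401.7 242.3  50. ]
 [423.7 227.9  50. ]]
```

```bash
python3 - <<'E'
from h import *
rows((412.5,235.5,115),190.5,6)
E
```

```text
tcp [461.7 201.  165.5] yaw 144.2 t 10.72 turn/row -0.0858
[0.334, -0.005, 0.281]
[0.332, 0.04, 0.281]
[0.323, 0.084, 0.281]
[0.309, 0.127, 0.281]
[0.289, 0.167, 0.281]
[0.264, 0.204, 0.281]
```

Emit:
carry_out(deltas=[[[0.33,0,0.28,0,0,-0.086],[0.33,0.04,0.28,0,0,-0.086],[0.32,0.08,0.28,0,0,-0.086],[0.31,0.13,0.28,0,0,-0.086],[0.29,0.17,0.28,0,0,-0.086],[0.26,0.2,0.28,0,0,-0.086],[0,0,0,0,0,0],[0,0,0,0,0,0]]])

```text
clock: 11.72
tool_pos: [413.7, 236.4, 114.8]
orientation: [-0.29, 3.127, 0.001]
wrist_force: [-0.7, 0.6, 0.9]
finger_gap: 59.7
grip_force: 0.0
```

```bash
python3 - <<'E'
from h import *
go((412.5,235.5,53),190.5)
s=readout.sense();np.savez("w5.npz",o=s["orientation"],p=s["tool_pos"])
im=cams.read_camera("wrist")[...,::-1].copy();cv2.imwrite("pics/w5.png",im)
c=camw("w5.npz")
h=cv2.cvtColor(im,cv2.COLOR_BGR2HSV);m=((h[...,1]>150)&((h[...,0]<8)|(h[...,0]>172))&(h[...,2]>90));m[:,:200]=0;m[:,440:]=0
ys,xs=np.nonzero(m);print("redcap",len(xs),xs.mean(),ys.mean(),xs.min(),xs.max(),ys.min(),ys.max(),ray(c,(xs.mean(),(ys.min()+ys.max())/2),72))
cv2.imwrite("pics/w5c.png",cv2.resize(im[240:,180:480],(750,600)))
E
```

```text
shift units at present yaw [ 0.05 -0.02  2.06] turn 0.001 tilt 0.08 tcp [413.7 236.4 114.8] yaw -169.4
redcap 1404 321.5128205128205 289.89102564102564 304 341 265 313 [[410.51978672 234.51954525  72.        ]]
```

View pics/w5c.png

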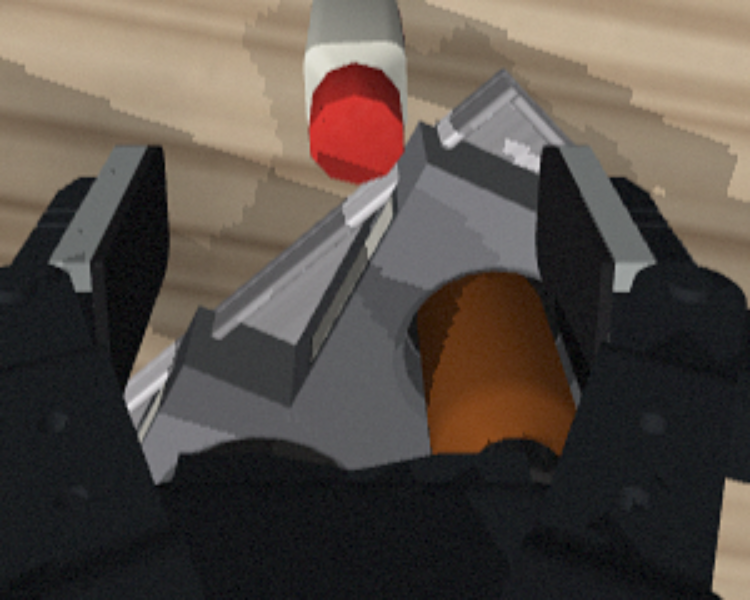

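Emit:
carry_out(deltas=[[[0.08,-0.03,0.5,0,0,0],[0,0,0.6,0,0,0],[0,0,0.6,0,0,0],[0,0,0.35,0,0,0],[0,0,0,0,0,0],[0,0,0,0,0,0]]])

```text
clock: 12.52
tool_pos: [411.2, 234.5, 53.4]
orientation: [-0.292, 3.127, 0.001]
wrist_force: [-0.1, -1.0, -0.2]
finger_gap: 60.0
grip_force: 0.0
```

Emit:
carry_out(deltas=[[[0,0,0,0,0,0],[0,0,0,0,0,0],[0,0,0,0,0,0],[0,0,0,0,0,0],[0,0,0,0,0,0],[0,0,0,0,0,0]]], jaw=0.95)

```text
clock: 13.28
tool_pos: [411.0, 234.5, 53.4]
orientation: [-0.293, 3.127, 0.001]
wrist_force: [0.1, -0.6, 6.5]
finger_gap: 19.5
grip_force: 58.7
```

```bash
python3 - <<'E'
from h import *
print(readout.sense()["grip_force"],readout.sense()["finger_gap"])
go((411.5,235,53),190.5)
E
```

```text
58.68848532161792 19.506642165714382
shift units at present yaw [-0.02  0.01  0.01] turn 0.002 tilt 0.06 tcp [411.  234.5  53.4] yaw -169.3
```

Emit:
carry_out(deltas=[[[0,0,-0.6,0,0,0],[0,0,-0.8,0,0,0],[0,0,-0.8,0,0,0],[0,0,-0.6,0,0,0],[0,0,0,0,0,0]]])

```text
clock: 13.9
tool_pos: [411.4, 234.7, 137.9]
orientation: [-0.293, 3.125, 0.002]
wrist_force: [0.1, -0.1, -0.5]
finger_gap: 19.8
grip_force: 58.7
```

```bash
python3 - <<'E'
from h import *
rows((616.3,186.5,140),164.5,9)
E
```

```text
tcp [411.4 234.7 137.9] yaw -169.3 t 13.9 turn/row 0.0323
[-0.712, -0.316, -0.006]
[-0.728, -0.28, -0.006]
[-0.741, -0.242, -0.006]
[-0.752, -0.204, -0.006]
[-0.762, -0.166, -0.006]
[-0.769, -0.127, -0.006]
[-0.775, -0.088, -0.006]
[-0.778, -0.048, -0.005]
[-0.779, -0.009, -0.005]
```

Emit:
carry_out(deltas=[[[-0.71,-0.32,0,0,0,0.032],[-0.73,-0.28,0,0,0,0.032],[-0.74,-0.24,0,0,0,0.032],[-0.75,-0.2,0,0,0,0.032],[-0.76,-0.17,0,0,0,0.032],[-0.77,-0.13,0,0,0,0.032],[-0.77,-0.09,0,0,0,0.032],[-0.78,-0.05,0,0,0,0.032],[-0.78,-0.01,0,0,0,0.032],[0,0,0,0,0,0]]])

```text
clock: 15.15
tool_pos: [618.5, 184.9, 135.6]
orientation: [0.421, 3.112, -0.0]
wrist_force: [-0.2, -0.7, -0.3]
finger_gap: 19.4
grip_force: 58.7
```

Emit:
carry_out(deltas=[[[0,0,0,0,0,0],[0,0,0,0,0,0]]])

```text
clock: 15.4
tool_pos: [614.5, 186.2, 136.4]
orientation: [-0.416, -3.112, 0.001]
wrist_force: [-0.6, 0.1, -1.0]
finger_gap: 19.7
grip_force: 58.7
```

```bash
python3 - <<'E'
from h import *
go((616.3,186.5,63),164.5)
s=readout.sense();np.savez("w6.npz",o=s["orientation"],p=s["tool_pos"])
im=cams.read_camera("wrist")[...,::-1].copy();cv2.imwrite("pics/w6.png",im)
E
```

```text
shift units at present yaw [-0.06  0.03  2.45] turn 0.003 tilt 0.09 tcp [614.5 186.2 136.4] yaw 164.8
```

View pics/w6.png

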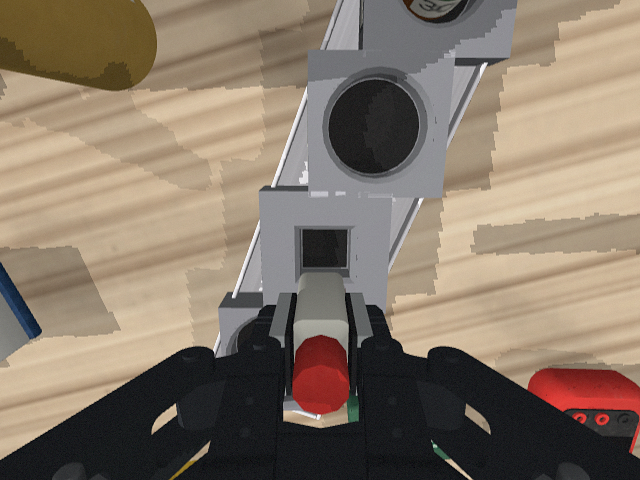

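```bash
python3 - <<'E'
from h import *
c=camw("w6.npz");d=np.load("w6.npz");p=d["p"];m=Ro.from_rotvec(d["o"]).as_matrix()
T=lambda q:((q-p)@m).round(1)
print("sq L/R/top",T(ray(c,[(295,250),(354,250),(325,226)],29)))
print("cap",T(ray(c,[(321,375),(292,375),(350,375)],p[2]-53.4+75)),"body foot far edge L/R",T(ray(c,[(300,272),(346,272)],p[2]-53.4)))
q=ray(c,[(322,126),(427,126),(375,70),(375,180)],29);print("white",q.round(1))
g=cv2.cvtColor(cv2.imread("pics/w6.png"),cv2.COLOR_BGR2GRAY);print(g[245,286:364:2]);print(g[126,310:440:2]);print(g[60:196:2,375]);print(g[215:275:2,310],g[215:275:2,325])
E
```

```text
sq L/R/top [[  1.4 -17.5 107.4]
 [  1.4  19.2 107.4]
 [ 16.7   1.1 107.4]]
cap [[  3.   -1.5 -21.6]
 [  3.  -10.  -21.6]
 [  3.    7.  -21.6]] body foot far edge L/R [[  7.1 -11.5  53.4]
 [  7.1  10.6  53.4]]
white [[541.7 205.1  29. ]
 [557.3 262.7  29. ]
 [521.1 240.7  29. ]
 [579.3 227.4  29. ]]
[146 144 142 145 126  97 103  60  72  29  34  27  31  35  34  31  25  30
  33  24  29  28  30  28  27  25  34  40  41  34  29 121 122 147 146 143
 144 145 146]
[148 147 150 147 147 149 103  99  98  90  31  31  27  34  25  27  33  35
  28  32  34  35  36  32  32  37  31  31  27  43  41  38  39  42  35  41
  41  40  44  40  33  37  39  45  39  39  36  37  37  36  41  33  38  32
  24 112 101 100 104 151 149 147 146 144 144]
[115 114 111 108  80  84  82  58  55 104  27  30  32  30  31  31  28  33
  35  42  44  41  39  44  32  37  40  41  44  42  40  42  40  44  39  43
  38  38  39  44  36  34  42  41  37  38  38  36  36  36  35  36  26  29
  24  30  17  96  68 105 123 124 139 145 146 146 142 159]
[146 145 145 141 144 135 109  57  29  35  29  30  29  34  31  31  25  29
  32  31  38  27  27  24  27  23  70  71  73 106] [143 142 142 145 144 132 109  74  26  24  28  25  24  27  36  28  32  28
  27  29  30  21  29  27  30  27  68  74  71 106]
```

Emit:
carry_out(deltas=[[[-0.03,0.04,0.2,0,0,0],[0,0,0.5,0,0,0],[0,0,0.5,0,0,0],[0,0,0.4,0,0,0],[0,0,0.3,0,0,0],[0,0,0.25,0,0,0],[0,0,0.2,0,0,0],[0,0,0.07,0,0,0],[0,0,0,0,0,0],[0,0,0,0,0,0]]])

```text
clock: 16.7
tool_pos: [616.9, 187.3, 64.7]
orientation: [0.416, 3.113, 0.0]
wrist_force: [0.7, -0.8, 0.2]
finger_gap: 19.7
grip_force: 58.7
```

```bash
python3 - <<'E'
from h import *
print(readout.sense()["finger_gap"],readout.sense()["wrist_force"],readout.sense()["torque"])
go((616.3,186.5,62.8),164.5)
E
```

```text
19.730565693655482 [ 0.69456952 -0.83418632  0.18475562] [ 0.05976023 -0.01655999 -0.02095187]
shift units at present yaw [ 0.01 -0.03  0.06] turn 0.003 tilt 0.05 tcp [616.9 187.3  64.7] yaw 164.8
```

Emit:
carry_out(deltas=[[[0,0,0.06,0,0,0],[0,0,0,0,0,0]]])

```text
clock: 16.95
tool_pos: [616.6, 187.2, 62.5]
orientation: [0.416, 3.114, 0.0]
wrist_force: [-0.3, 0.6, 0.1]
finger_gap: 20.0
grip_force: 58.7
```

Emit:
carry_out(deltas=[[[0,0,0,0,0,0],[0,0,0,0,0,0],[0,0,-0.3,0,0,0],[0,0,-0.8,0,0,0],[0,0,-1,0,0,0],[0,0,-1,0,0,0],[0,0,-1,0,0,0],[0,0,-1,0,0,0],[0,0,-0.8,0,0,0],[0,0,0,0,0,0]]], jaw=0.35)

```text
clock: 18.2
tool_pos: [618.0, 187.6, 242.6]
orientation: [0.415, 3.108, 0.003]
wrist_force: [-0.8, -0.3, -0.8]
finger_gap: 55.3
grip_force: 0.0
```

```bash
python3 - <<'E'
from h import *
rows((455,-95,225),144,13)
s=readout.sense();np.savez("w7.npz",o=s["orientation"],p=s["tool_pos"])
im=cams.read_camera("wrist")[...,::-1].copy();cv2.imwrite("pics/w7.png",im)
E
```

```text
tcp [618.  187.6 242.6] yaw 164.8 t 18.2 turn/row 0.0178
[0.213, -0.809, 0.042]
[0.191, -0.815, 0.042]
[0.168, -0.82, 0.042]
[0.145, -0.824, 0.042]
[0.122, -0.828, 0.042]
[0.099, -0.831, 0.042]
[0.076, -0.833, 0.042]
[0.052, -0.835, 0.042]
[0.029, -0.836, 0.043]
[0.006, -0.837, 0.043]
[-0.018, -0.836, 0.043]
[-0.041, -0.836, 0.043]
[-0.064, -0.834, 0.043]
```

View pics/w7.png

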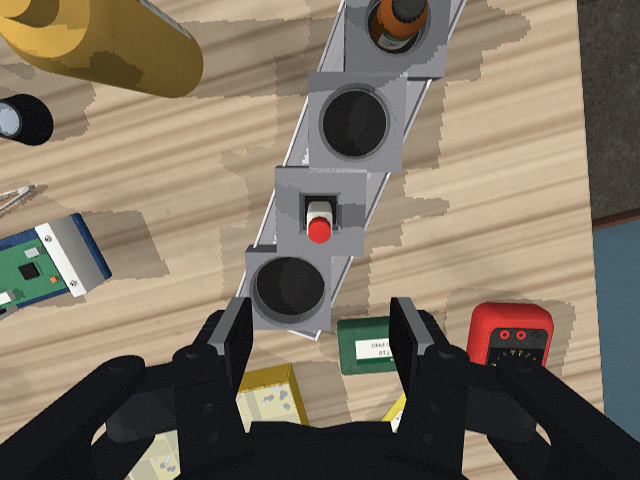

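```bash
cat >> h.py <<'E'
def blob(c,im,win,z,th=118):
    x0,y0,x1,y1=win;g=cv2.GaussianBlur(cv2.cvtColor(im,cv2.COLOR_BGR2GRAY),(3,3),0)
    cs,_=cv2.findContours((g[y0:y1,x0:x1]<th).astype(np.uint8),cv2.RETR_EXTERNAL,cv2.CHAIN_APPROX_NONE)
    ct=max(cs,key=cv2.contourArea)[:,0,:]+[x0,y0];P=ray(c,ct,z)[:,:2].astype(np.float32)
    e=cv2.fitEllipse(P);print(th,"px",ct.min(0),ct.max(0),"ellipse",np.round(e[0],1),np.round(e[1],1))
E
python3 - <<'E'
from h import *
c=camw("w7.npz");im=cv2.imread("pics/w7.png")
for th in(60,90,120):
    blob(c,im,(313,80,397,166),29,th);blob(c,im,(249,250,329,325),29,th)
rows((475,-172,225),144,13)
E
```

```text
60 px [323  91] [385 156] ellipse [550.5 233.7] [51.4 51.8]
60 px [257 257] [323 315] ellipse [676.6 140.2] [58.4 62.5]
90 px [322  83] [385 158] ellipse [548.7 234.1] [52.1 59.2]
90 px [252 257] [324 323] ellipse [679.4 137.1] [65.8 69.1]
120 px [313  80] [390 161] ellipse [545.  234.1] [63.1 70.5]
120 px [249 256] [325 324] ellipse [681.2 134.6] [68.7 80.2]
tcp [617.  187.3 240.7] yaw 164.8 t 18.25 turn/row 0.0178
[0.11, -0.985, 0.039]
[0.082, -0.987, 0.039]
[0.054, -0.989, 0.039]
[0.027, -0.99, 0.039]
[-0.001, -0.991, 0.039]
[-0.028, -0.99, 0.039]
[-0.056, -0.989, 0.039]
[-0.084, -0.987, 0.039]
[-0.111, -0.984, 0.039]
[-0.139, -0.981, 0.039]
[-0.166, -0.977, 0.04]
[-0.193, -0.972, 0.04]
[-0.22, -0.966, 0.04]
```

Emit:
carry_out(deltas=[[[0.11,-0.98,0.04,0,0,0.018],[0.08,-0.99,0.04,0,0,0.018],[0.05,-0.99,0.04,0,0,0.018],[0.03,-0.99,0.04,0,0,0.018],[0,-0.99,0.04,0,0,0.018],[-0.03,-0.99,0.04,0,0,0.018],[-0.06,-0.99,0.04,0,0,0.018],[-0.08,-0.99,0.04,0,0,0.018],[-0.11,-0.98,0.04,0,0,0.018],[-0.14,-0.98,0.04,0,0,0.018]]], jaw=0.05)

```text
clock: 19.5
tool_pos: [505.5, -89.5, 225.9]
orientation: [-0.851, -3.021, 0.0]
wrist_force: [-0.1, -0.2, 0.0]
finger_gap: 80.7
grip_force: 0.0
```

Emit:
carry_out(deltas=[[[-0.17,-0.98,0.04,0,0,0.018],[-0.19,-0.97,0.04,0,0,0.018],[-0.22,-0.97,0.04,0,0,0.018],[0,0,0,0,0,0],[0,0,0,0,0,0],[0,0,0,0,0,0]]])

```text
clock: 20.25
tool_pos: [474.0, -170.9, 223.5]
orientation: [-0.976, -2.985, -0.001]
wrist_force: [0.3, -0.1, -0.0]
finger_gap: 81.1
grip_force: 0.0
```

```bash
python3 - <<'E'
from h import *
s=readout.sense();np.savez("w8.npz",o=s["orientation"],p=s["tool_pos"])
im=cams.read_camera("wrist")[...,::-1].copy();cv2.imwrite("pics/w8.png",im)
c=camw("w8.npz");h=cv2.cvtColor(im,cv2.COLOR_BGR2HSV)
m=((h[...,0]>95)&(h[...,0]<130)&(h[...,1]>150)&(h[...,2]>80)).astype(np.uint8)
n,l,st,ce=cv2.connectedComponentsWithStats(m)
for k in range(1,n):
    if st[k,4]>200: print(st[k],ce[k],ray(c,ce[k],110).round(1),"top-px of expected",proj(c,[(426,-136,110)]))
go((426,-136,71),144.2); print(readout.sense()["finger_gap"])
E
```

```text
[ 290  128   50   51 1840] [314.17771739 153.1423913 ] [[ 423.1 -140.   110. ]] top-px of expected [[322.53855352 153.09560547]]
shift units at present yaw [ 1.98 -0.01  5.09] turn -0.005 tilt 0.03 tcp [ 474.1 -171.   223.7] yaw 143.8
81.11326686612585
```

View pics/w8.png

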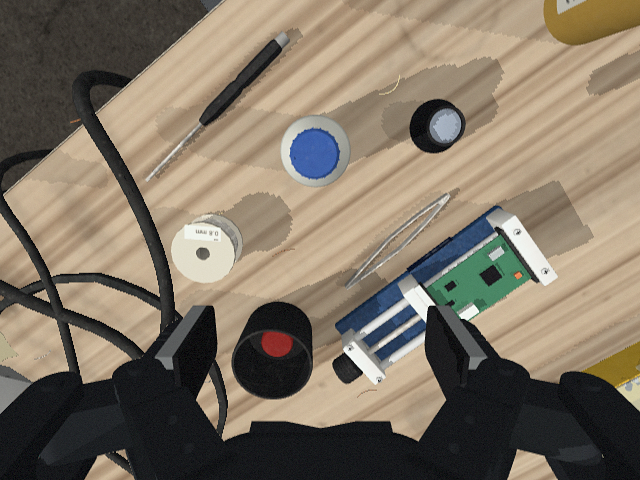

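Emit:
carry_out(deltas=[[[0.66,-0.06,0.4,0,0,0],[0.66,-0.05,0.5,0,0,0],[0.66,-0.05,0.5,0,0,0],[0,0,0.7,0,0,0],[0,0,0.8,0,0,0],[0,0,0.8,0,0,0],[0,0,0.7,0,0,0],[0,0,0.5,0,0,0],[0,0,0.2,0,0,0],[0,0,0,0,0,0]]])

```text
clock: 21.55
tool_pos: [423.3, -140.2, 70.8]
orientation: [-0.977, -2.985, -0.0]
wrist_force: [0.3, -0.1, -0.4]
finger_gap: 81.3
grip_force: 0.0
```

Emit:
carry_out(deltas=[[[0,0,0,0,0,0],[0,0,0,0,0,0],[0,0,0,0,0,0],[0,0,0,0,0,0],[0,0,0,0,0,0]]], jaw=0.65)

```text
clock: 22.18
tool_pos: [423.7, -140.8, 71.8]
orientation: [0.978, 2.984, -0.0]
wrist_force: [0.2, 0.1, 5.4]
finger_gap: 46.0
grip_force: 60.7
```

```bash
python3 - <<'E'
from h import *
s=readout.sense();print(s["tool_pos"],s["wrist_force"],s["finger_gap"])
E
```

```text
[ 423.68216414 -140.75525367   71.84417947] [0.16473886 0.0754768  5.38354333] 45.96749318388007
```

```bash
python3 - <<'E'
from h import *
m=yaw()[2];print(yaw()[0])
print((m.T@np.array([590-423.7,60+140.8,0])/30).round(2),(m.T@np.array([549.3-590,235.5-60,0])/30).round(2))
E
```

```text
143.70484532084262
[-0.51  8.68  0.01] [ 4.56  3.91 -0.01]
```

Emit:
carry_out(deltas=[[[0,0,-0.6,0,0,0],[0,0,-1,0,0,0],[0,0,-1,0,0,0],[0,0.3,-1,0,0,0],[-0.05,0.7,-0.4,0,0,0],[-0.06,0.96,0,0,0,0],[-0.06,0.96,0,0,0,0],[-0.06,0.96,0,0,0,0],[-0.06,0.96,0,0,0,0],[-0.06,0.96,0,0,0,0]]])

```text
clock: 23.42
tool_pos: [534.8, -5.8, 191.1]
orientation: [0.978, 2.985, -0.0]
wrist_force: [-0.5, 1.1, -1.3]
finger_gap: 45.9
grip_force: 61.7
```

Emit:
carry_out(deltas=[[[-0.06,0.96,0,0,0,0],[-0.06,0.96,0,0,0,0],[-0.06,0.96,0,0,0,0],[0.5,0.6,0,0,0,0],[0.7,0.6,0,0,0,0],[0.8,0.7,0,0,0,0],[0.8,0.7,0,0,0,0],[0.5,0.4,0,0,0,0],[0,0,0,0,0,0],[0,0,0,0,0,0]]])

```text
clock: 24.68
tool_pos: [563.6, 190.2, 190.9]
orientation: [0.978, 2.985, -0.001]
wrist_force: [0.1, 0.7, -0.7]
finger_gap: 45.9
grip_force: 61.7
```

```bash
python3 - <<'E'
from h import *
go((549.3,235.5,80.5),144)
s=readout.sense();print(s["finger_gap"],s["wrist_force"]);np.savez("w9.npz",o=s["orientation"],p=s["tool_pos"])
im=cams.read_camera("wrist")[...,::-1].copy();cv2.imwrite("pics/w9.png",im)
c=camw("w9.npz");h=cv2.cvtColor(im,cv2.COLOR_BGR2HSV)
m=((h[...,0]>95)&(h[...,0]<130)&(h[...,1]>150)&(h[...,2]>80)).astype(np.uint8);m[:,:200]=0
n,l,st,ce=cv2.connectedComponentsWithStats(m)
R=yaw()[2]
for k in range(1,n):
    if st[k,4]>200: print(st[k],ce[k],((ray(c,ce[k],s["tool_pos"][2]-71.3+105)-s["tool_pos"])@R).round(1))
print("hole px",proj(c,[(549.3,235.5,29),(680,139,29),(483,285,29)]))
E
```

```text
shift units at present yaw [1.28 0.94 3.68] turn -0.003 tilt 0.05 tcp [563.6 190.2 190.9] yaw 143.7
45.89811062143385 [ 0.0557063   0.66743453 -0.7066899 ]
[ 263  340  116   88 6922] [318.40884138 387.2476163 ] [[  7.4  -1.9 -33.7]]
hole px [[360.74780528 178.86283404]
 [354.50036584 370.53408493]
 [365.45690789  54.56821267]]
```

Emit:
carry_out(deltas=[[[0.6,0.45,0.3,0,0,0],[0.65,0.49,0.4,0,0,0],[0,0,0.5,0,0,0],[0,0,0.3,0,0,0],[0,0,0,0,0,0],[0,0,0,0,0,0]]])

```text
clock: 25.48
tool_pos: [550.5, 235.3, 146.2]
orientation: [0.979, 2.984, 0.0]
wrist_force: [0.5, -0.8, -0.7]
finger_gap: 46.1
grip_force: 61.7
```

```bash
python3 - <<'E'
from h import *
go((549.3,235.5,80.5),144)
c=camw("w9.npz");p=np.load("w9.npz")["p"];R=Ro.from_rotvec(np.load("w9.npz")["o"]).as_matrix()
print(((ray(c,[(318,428),(263,395),(379,395)],p[2]-71.3+110)-p)@R).round(1))
s=readout.sense();np.savez("w10.npz",o=s["orientation"],p=s["tool_pos"])
im=cams.read_camera("wrist")[...,::-1].copy();cv2.imwrite("pics/w10.png",im)
c=camw("w10.npz");print(proj(c,[(549.3,235.5,29)]))
E
```

```text
shift units at present yaw [ 0.04 -0.02  2.19] turn -0.004 tilt 0.03 tcp [550.5 235.3 146.2] yaw 143.7
[[ -0.9  -2.  -38.7]
 [  8.9 -15.5 -38.7]
 [  8.9  13.  -38.7]]
[[321.64331161 244.99960419]]
```

View pics/w10.png

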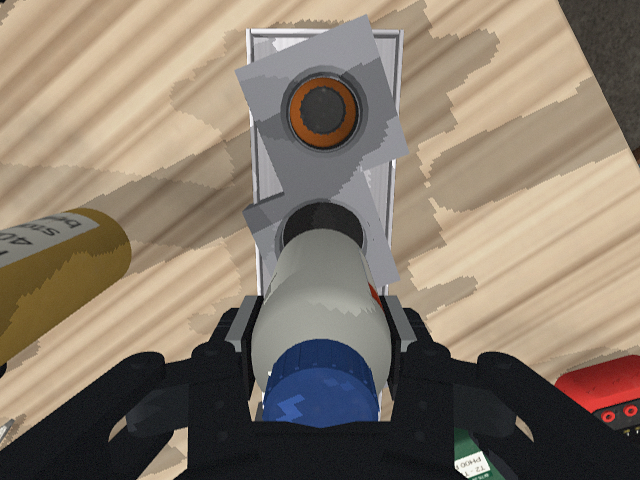

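```bash
python3 - <<'E'
from h import *
c=camw("w10.npz");p=np.load("w10.npz")["p"];R=Ro.from_rotvec(np.load("w10.npz")["o"]).as_matrix()
im=cv2.imread("pics/w10.png");g=cv2.cvtColor(im,cv2.COLOR_BGR2GRAY)
print(g[216:250:2,322],g[250,268:380:3],g[216,268:380:3])
print(((ray(c,[(322,229)],p[2]-71.3)-p)@R).round(1))
print(((ray(c,[(322,197),(275,245),(370,245)],29)-p)@R).round(1))
E
```

```text
[ 40  44  39  38  37  37  78 114 113 112 112 113 115 115 116 120 118] [136 133 122 103  66 141 134 129 125 121 127 123 121 120 122 119 121 120
 120 117 116 119 120 119 117 119 119 118 116 116 109 118 102 147 148 146
 147 147] [110 113 110 108 113 107  88  83  27  30  31  31  32  31  29  34  42  42
  40  40  43  39  36  41  35  34  40  37  39  27 134 136 149 147 147 144
 146 162]
[[23.3 -0.6 71.3]]
[[ 32.4  -0.5 117.2]
 [  1.1 -30.8 117.2]
 [  1.1  30.7 117.2]]
```

Emit:
carry_out(deltas=[[[0.06,0.02,0.2,0,0,0],[0,0,0.4,0,0,0],[0,0,0.4,0,0,0],[0,0,0.35,0,0,0],[0,0,0.3,0,0,0],[0,0,0.25,0,0,0],[0,0,0.2,0,0,0],[0,0,0.08,0,0,0],[0,0,0,0,0,0],[0,0,0,0,0,0]]])

```text
clock: 26.78
tool_pos: [548.9, 237.5, 80.9]
orientation: [0.978, 2.985, 0.0]
wrist_force: [-0.0, 0.1, 1.2]
finger_gap: 46.0
grip_force: 61.9
```

```bash
python3 - <<'E'
from h import *
print(readout.sense()["wrist_force"],readout.sense()["torque"])
go((549.3,235.5,80.5),144)
E
```

```text
[-0.00947427  0.12592127  1.16822829] [-0.19015427  0.2236376  -0.03575002]
shift units at present yaw [-0.05 -0.05  0.01] turn -0.003 tilt 0.02 tcp [548.9 237.5  80.9] yaw 143.7
```

Emit:
carry_out(deltas=[[[0,0,0,0,0,0],[0,0,0,0,0,0],[0,0,-0.3,0,0,0],[0,0,-0.8,0,0,0],[0,0,-1,0,0,0],[0,0,-1,0,0,0],[0,0,-1,0,0,0],[0,0,-1,0,0,0],[0,0,-0.8,0,0,0],[0,0,0,0,0,0]]], jaw=0.1)

```text
clock: 28.02
tool_pos: [550.2, 238.1, 260.3]
orientation: [0.977, 2.981, 0.006]
wrist_force: [0.1, -0.3, -0.2]
finger_gap: 76.7
grip_force: 0.0
```

```bash
python3 - <<'E'
from h import *
go((517.5,50.5,260),143.7)
E
```

```text
shift units at present yaw [-2.82 -5.68 -0.01] turn 0.0 tilt 0.33 tcp [550.2 238.1 260.3] yaw 143.7
```

Emit:
carry_out(deltas=[[[-0.3,-0.7,0,0,0,0],[-0.5,-0.98,0,0,0,0],[-0.5,-1,0,0,0,0],[-0.5,-1,0,0,0,0],[-0.5,-1,0,0,0,0],[-0.5,-1,0,0,0,0],[0,0,0,0,0,0],[0,0,0,0,0,0],[0,0,0,0,0,0]]], jaw=0)

```text
clock: 29.15
tool_pos: [515.5, 51.0, 257.1]
orientation: [-0.977, -2.985, -0.0]
wrist_force: [-0.1, -0.2, 0.6]
finger_gap: 85.5
grip_force: 0.0
```

```bash
python3 - <<'E'
from h import *
s=readout.sense();print(s["finger_gap"]);np.savez("w11.npz",o=s["orientation"],p=s["tool_pos"])
im=cams.read_camera("wrist")[...,::-1].copy();cv2.imwrite("pics/w11.png",im)
c=camw("w11.npz");h=cv2.cvtColor(im,cv2.COLOR_BGR2HSV)
m=((h[...,0]>14)&(h[...,0]<28)&(h[...,1]>140)&(h[...,2]>50)).astype(np.uint8)
m=cv2.morphologyEx(m,cv2.MORPH_OPEN,np.ones((5,5)))
n,l,st,ce=cv2.connectedComponentsWithStats(m)
for k in range(1,n):
    if st[k,4]>1000:
        print(st[k],ce[k]);ct=max(cv2.findContours((l==k).astype(np.uint8),cv2.RETR_EXTERNAL,cv2.CHAIN_APPROX_NONE)[0],key=len)[:,0,:]
        for z in(145,):
            e=cv2.fitEllipse(ray(c,ct,z)[:,:2].astype(np.float32));print(z,np.round(e[0],1),np.round(e[1],1))
print(proj(c,[(460,92,145),(460,92,181)]),c[1])
go((460,92,138),143.7)
E
```

```text
85.48317638422712
[ 272   76  105  108 8925] [323.97613445 129.21557423]
145 [458.   93.9] [59.9 60.4]
[ 390  390   62   45 1045] [418.7569378  411.31961722]
145 [657.   32.8] [16.8 58.6]
[[323.26896649 136.16694983]
 [323.76172941 136.70330953]] [457.77743432  91.70657483 374.50045056]
shift units at present yaw [2.3  0.   3.97] turn 0.001 tilt 0.03 tcp [515.7  51.1 257.2] yaw 143.8
```

Emit:
carry_out(deltas=[[[0.7,0.02,0,0,0,0],[0.9,0,0.1,0,0,0],[0.79,0,0.5,0,0,0],[0,0,0.6,0,0,0],[0,0,0.7,0,0,0],[0,0,0.7,0,0,0],[0,0,0.6,0,0,0],[0,0,0.5,0,0,0],[0,0,0.24,0,0,0],[0,0,0,0,0,0]]])

```text
clock: 30.45
tool_pos: [457.4, 93.9, 139.1]
orientation: [-0.976, -2.985, 0.001]
wrist_force: [-0.6, -0.2, 0.2]
finger_gap: 85.5
grip_force: 0.0
```

```bash
python3 - <<'E'
from h import *
print(readout.sense()["wrist_force"],readout.sense()["torque"])
go((458,93.9,139),143.7)
E
```

```text
[-0.62376749 -0.17378537  0.21896563] [ 0.00744537 -0.00389509  0.02482527]
shift units at present yaw [-0.02  0.01  0.  ] turn 0.001 tilt 0.06 tcp [457.4  93.9 139.1] yaw 143.8
```

Emit:
carry_out(deltas=[[[0,0,0,0,0,0],[0,0,0,0,0,0],[0,0,0,0,0,0],[0,0,0,0,0,0],[0,0,0,0,0,0]]], jaw=0.5)

```text
clock: 31.08
tool_pos: [459.1, 93.6, 140.4]
orientation: [0.978, 2.983, 0.002]
wrist_force: [0.3, 0.9, 5.0]
finger_gap: 58.4
grip_force: 63.9
```

Emit:
carry_out(deltas=[[[0,0,-0.3,0,0,0],[0,0,-0.6,0,0,0],[0,0,-0.8,0,0,0],[0,0,-0.8,0,0,0],[0,0,-0.5,0,0,0],[0,0,0,0,0,0],[0,0,0,0,0,0]]])

```text
clock: 31.95
tool_pos: [457.4, 93.2, 228.6]
orientation: [-0.978, -2.984, 0.001]
wrist_force: [-1.1, -0.4, -4.9]
finger_gap: 58.1
grip_force: 65.6
```

```bash
python3 - <<'E'
from h import *
s=readout.sense();print(s["wrist_force"],s["torque"],s["finger_gap"],s["grip_force"])
go((600,30,230),143.7);go((681,138.5,230),143.7)
E
```

```text
[-1.08153666 -0.44385464 -4.88434442] [0.03470198 0.01650321 0.00596453] 58.12586534679054 65.61359667917714
shift units at present yaw [-5.08  1.11 -0.06] turn 0.0 tilt 0.1 tcp [457.4  93.2 228.6] yaw 143.7
shift units at present yaw [-5.11  5.63 -0.06] turn 0.0 tilt 0.1 tcp [457.4  93.2 228.6] yaw 143.7
```

Emit:
carry_out(deltas=[[[-0.3,0.3,0,0,0,0],[-0.6,0.66,0,0,0,0],[-0.65,0.7,0,0,0,0],[-0.65,0.7,0,0,0,0],[-0.65,0.7,0,0,0,0],[-0.65,0.7,0,0,0,0],[-0.65,0.7,0,0,0,0],[-0.6,0.7,0,0,0,0],[-0.36,0.47,0,0,0,0],[0,0,0,0,0,0]]])

```text
clock: 33.2
tool_pos: [683.4, 139.2, 227.3]
orientation: [-0.978, -2.985, 0.001]
wrist_force: [-0.9, -0.4, -4.3]
finger_gap: 58.2
grip_force: 65.9
```

Emit:
carry_out(deltas=[[[0,0,0,0,0,0],[0,0,0,0,0,0],[0,0,0,0,0,0]]])

```text
clock: 33.58
tool_pos: [681.3, 138.6, 229.5]
orientation: [-0.978, -2.985, 0.0]
wrist_force: [0.6, 0.1, -4.5]
finger_gap: 58.7
grip_force: 65.9
```

```bash
python3 - <<'E'
from h import *
go((681,138.5,148.7),143.7)
s=readout.sense();p=s["tool_pos"];R=yaw()[2];np.savez("w12.npz",o=s["orientation"],p=p)
im=cams.read_camera("wrist")[...,::-1].copy();cv2.imwrite("pics/w12.png",im)
c=camw("w12.npz")
print("hole px",proj(c,[(681,138.5,29),(616,187,84),(549,237,119)]).round())
h=cv2.cvtColor(im,cv2.COLOR_BGR2HSV)
m=((h[...,0]>14)&(h[...,0]<28)&(h[...,1]>140)&(h[...,2]>50)).astype(np.uint8);m=cv2.morphologyEx(m,cv2.MORPH_OPEN,np.ones((3,3)));m[:,:230]=0;m[:,410:]=0
ys,xs=np.nonzero(m);print("yellow",ys.min(),xs[ys==ys.min()].mean(),xs.min(),xs.max())
for r in(230,250,270,290): 
    x=np.nonzero(m[r])[0]; print(r,x.min() if len(x) else 0,x.max() if len(x) else 0)
g=cv2.cvtColor(im,cv2.COLOR_BGR2GRAY)
for r in range(215,300,15): print(r,g[r,260:390:3])
print(g[190:290:2,321]);print(g[190:290:2,300])
E
```

```text
shift units at present yaw [ 0.01 -0.01  2.69] turn 0.0 tilt 0.01 tcp [681.3 138.6 229.5] yaw 143.7
hole px [[322. 219.]
 [323. 116.]
 [325. -60.]]
yellow 195 322.0 230 409
230 0 0
250 279 374
270 274 382
290 249 391
215 [176 172 165 161 139 136 117  99  91 154 139 139 103 106 118 128 128 127
 126 121 117 120 126 128 130 122 122 120 105  87 127 118 128  97 128 134
 142 143 129 142 144 145 145 145]
230 [165 168 170 166 205 161 111 153 111 129 138 134 105  74  93  85  69  95
 120 119 106  94  95 101 100 103  82  72 105 110 133 132 128 127 135  87
 138 141 140 114 114 121 112 113]
245 [170 167 162 150 162 117 149 144 115  56  53  56  57  60  52  56  78 118
 127 104  84 100 123 118  81  53  59  55  53  55  53  55  76 131 134 132
 133  94 141 138 126 107 113  65]
260 [151 148  91  67  61  98 105  61  66 108 107  53  51  50  56  70  81  91
  90 103 104  98  92  96  82  69  53  56  50  53  64 123 107  64 116 111
  61  57  75  98 134 128 131 128]
275 [128 129  51  98  97  98  97  99  98 101 103  99  98 101 102 101 101 105
 102 104 105 103 101 104  99 101 106 107 103 103 102 104 105 103 103 102
 103 107  58  59  70  99 153 164]
290 [ 93  94  96  98 100  98 101 101  99 105 100 108 109 107 105 106 106 106
 110 104 109 108 115 111 109 110 114 111 113 114 112 107 105 106 108 107
 107 109 107 109 104 102 104 101]
[ 41  34  57  88 106 127  89  98 131 107  82 131 130  96  80  96 128 125
  91  85  99 129 128 100  53  56  55 114  55  53  55  53  57  58  54 102
  99 100  97 100 101 101 103 103 105 107 106 105 107 107]
[ 28  29  31  27  27  60  94 121 121 100 132 117  95 128 131 103 108 128
 128 121  74 101 129 125 121  57  52  52  64  97  57  64  74  60  57  56
  96  98  98 100  99 103 100 100 105 100  99 103 105 107]
```

```bash
python3 - <<'E'
from h import *
c=camw("w12.npz");d=np.load("w12.npz");p=d["p"];R=Ro.from_rotvec(d["o"]).as_matrix()
im=cv2.imread("pics/w12.png");g=cv2.cvtColor(im,cv2.COLOR_BGR2GRAY)
print("foot",((ray(c,[(322,194)],p[2]-139.7)-p)@R).round(1), g[180:200,322])
print("col rows140-196",g[140:196:2,322]);
for r in(180,190):print(r,g[r,250:394:2])
print("hole expected rim rows",proj(c,[p*[1,1,0]+R@np.array([k,0,0])+[0,0,29] for k in(35,37)]).round(1),"rim of row180:",((ray(c,[(260,180),(380,180)],29)-p)@R).round(1))
E
```

```text
foot [[ 30.8  -0.4 139.7]] [ 27  34  31  32  40  31  38  31  39  38  39  38  39  35  58  88  87  82
 104 128]
col rows140-196 [ 30  98 116 120 142 139 142 142 142 138 140 138 138 137 140 140 141 141
 126 117  27  31  40  38  39  39  39  58]
180 [153 155 153 151 154 155 152 157 162 159 218  66 162 160 159 163 163 160
 143 140  59  54 141 139 140 136 139 141 139 121  98  89  57  38  36  33
  27  25  32  47  86 104 116 122 119 124 136 141 139 139 138 140 139 140
 170 157 159 157 160 154 158  80 179 139 141 141 141 140 143 141 143 141]
190 [156 158 161 163 165 164 170  95  62  75 115 141 140 141 139 137 138 140
 139 139 104  96  71  23  32  28  30  33  32  29  30  34  37  38  36  37
  39  33  38  38  41  41  34  37  32  37  42  34  36  29 118 128 131 140
 140 137 160 158 159 153 141 126 184 145 143 145 141 135 128 130 135 137]
hole expected rim rows [[322.2 177.6]
 [322.2 175.2]] rim of row180: [[ 33.  -51.9 200.5]
 [ 33.   48.3 200.5]]
```

Emit:
carry_out(deltas=[[[-0.05,0,0.2,0,0,0],[0,0,0.5,0,0,0],[0,0,0.5,0,0,0],[0,0,0.4,0,0,0],[0,0,0.3,0,0,0],[0,0,0.3,0,0,0],[0,0,0.2,0,0,0],[0,0,0.15,0,0,0],[0,0,0.08,0,0,0],[0,0,0,0,0,0]]])

```text
clock: 34.88
tool_pos: [683.0, 137.9, 150.4]
orientation: [0.978, 2.985, 0.0]
wrist_force: [0.3, -0.1, -4.4]
finger_gap: 58.5
grip_force: 65.8
```

```bash
python3 - <<'E'
from h import *
print(readout.sense()["wrist_force"],readout.sense()["torque"])
go((681,138.5,149),143.7)
E
```

```text
[ 0.30408518 -0.09563223 -4.40838289] [-0.01750789  0.02299153  0.00912921]
shift units at present yaw [ 0.07 -0.02  0.05] turn 0.0 tilt 0.0 tcp [683.  137.9 150.4] yaw 143.7
```

Hanging freely in the hole; settle it down the last 1–2 mm.

Emit:
carry_out(deltas=[[[0,0,0.03,0,0,0],[0,0,0.03,0,0,0],[0,0,0,0,0,0]]])

```text
clock: 35.25
tool_pos: [683.4, 138.0, 149.5]
orientation: [0.978, 2.984, 0.001]
wrist_force: [-1.2, -0.6, 1.1]
finger_gap: 58.4
grip_force: 66.2
```

Emit:
carry_out(deltas=[[[0,0,0,0,0,0],[0,0,0,0,0,0],[0,0,0,0,0,0],[0,0,-0.3,0,0,0],[0,0,-0.8,0,0,0],[0,0,-0.9,0,0,0],[0,0,-0.9,0,0,0],[0,0,-0.8,0,0,0],[0,0,0,0,0,0],[0,0,0,0,0,0]]], jaw=0)

```text
clock: 36.5
tool_pos: [682.5, 137.9, 259.0]
orientation: [-0.978, -2.985, 0.001]
wrist_force: [0.0, -0.6, -0.7]
finger_gap: 85.4
grip_force: 0.0
```

```bash
python3 - <<'E'
from h import *
s=readout.sense();p=s["tool_pos"];print(s["wrist_force"],s["finger_gap"],p,s["clock"]);np.savez("w13.npz",o=s["orientation"],p=p)
im=cams.read_camera("wrist")[...,::-1].copy();cv2.imwrite("pics/w13.png",im)
t=cams.read_camera("top")[...,::-1].copy();cv2.imwrite("pics/t13.png",t);sd=cams.read_camera("side")[...,::-1].copy();cv2.imwrite("pics/s13.png",sd)
cs=cam("side");h=cv2.cvtColor(sd,cv2.COLOR_BGR2HSV)
def box(name,m,P):
    n,l,st,ce=cv2.connectedComponentsWithStats(m.astype(np.uint8))
    print(name,"expected",proj(cs,P).round().tolist(),[(st[k].tolist(),ce[k].round().tolist()) for k in range(1,n) if st[k,4]>60])
H,S,V=h[...,0],h[...,1],h[...,2]
roi=np.zeros(H.shape,bool);roi[100:420,180:420]=1
box("can",roi&(H>16)&(H<28)&(S>160)&(V>120),[(681.5,138.5,9),(681.5,138.5,154)])
box("blue",roi&(H>100)&(H<125)&(S>150)&(V>80),[(549,237,105)])
box("red",roi&((H<6)|(H>174))&(S>170)&(V>90),[(616,187,74),(549,237,60)])
box("brown",roi&(H>5)&(H<13)&(S>150)&(V<140),[(483,285,45)])
E
```

```text
[ 0.04582612 -0.57248529 -0.72472098] 85.39687406123419 [682.52360656 137.86187733 259.00030729] 36.5
can expected [[252.0, 315.0], [246.0, 260.0]] [([180, 243, 51, 66, 576], [205.0, 292.0]), ([251, 250, 11, 12, 69], [255.0, 256.0]), ([240, 266, 9, 33, 98], [244.0, 282.0]), ([242, 300, 25, 22, 72], [252.0, 314.0])]
blue expected [[316.0, 318.0]] []
red expected [[281.0, 310.0], [316.0, 335.0]] [([192, 100, 10, 23, 155], [196.0, 110.0]), ([180, 378, 17, 42, 362], [186.0, 397.0])]
brown expected [[353.0, 362.0]] []
```

```bash
python3 - <<'E'
from h import *
sd=cv2.imread("pics/s13.png");cs=cam("side");h=cv2.cvtColor(sd,cv2.COLOR_BGR2HSV)
for n,x,y,zs in(("can",681.5,138.5,(60,100,130,150,175)),("pot",616,187,(40,50,65,75,82)),("white",549,237,(50,80,90,105,115)),("brown",483,285,(40,50,60,70,76))):
    for z in zs:
        u,v=proj(cs,[(x,y,z)])[0].round().astype(int);print(n,z,(u,v),h[v,u],sd[v,u][::-1])
# wrist view: caps
im=cv2.imread("pics/w13.png");c=camw("w13.npz");h=cv2.cvtColor(im,cv2.COLOR_BGR2HSV);H,S,V=h[...,0],h[...,1],h[...,2]
for n,m,z,e in(("blue",(H>95)&(H<130)&(S>120)&(V>50),116,(549,237)),("red",((H<8)|(H>172))&(S>140)&(V>70),82,(616,187)),("brown",(H>4)&(H<16)&(S>130)&(V>40),55,(483,285)),("can",(H>14)&(H<28)&(S>140)&(V>50),190,(681.5,138.5))):
    q,l,st,ce=cv2.connectedComponentsWithStats(m.astype(np.uint8));print(n,"exp",proj(c,[(*e,z)]).round())
    for k in range(1,q):
        if st[k,4]>150: print("  ",st[k].tolist(),ce[k].round(),ray(c,ce[k],z).round(0)[0])
E
```

```text
can 60 (np.int64(250), np.int64(297)) [ 10  12 194] [194 188 185]
can 100 (np.int64(249), np.int64(282)) [ 15 176 145] [145  96  45]
can 130 (np.int64(248), np.int64(270)) [ 21 159 185] [185 151  70]
can 150 (np.int64(247), np.int64(262)) [ 21 156 183] [183 150  71]
can 175 (np.int64(246), np.int64(252)) [ 21 157 171] [171 138  66]
pot 40 (np.int64(282), np.int64(322)) [ 18  21 181] [181 175 166]
pot 50 (np.int64(281), np.int64(319)) [ 18  18 208] [208 202 193]
pot 65 (np.int64(281), np.int64(313)) [  3 161 168] [168  72  62]
pot 75 (np.int64(281), np.int64(309)) [  2 178 212] [212  75  64]
pot 82 (np.int64(281), np.int64(307)) [  3 179 218] [218  78  65]
white 50 (np.int64(316), np.int64(339)) [ 39   9 189] [187 189 182]
white 80 (np.int64(316), np.int64(328)) [ 19  19 212] [212 206 196]
white 90 (np.int64(316), np.int64(324)) [113 110 142] [ 81  95 142]
white 105 (np.int64(316), np.int64(318)) [112 115 180] [ 99 121 180]
white 115 (np.int64(316), np.int64(314)) [111 115 179] [ 98 122 179]
brown 40 (np.int64(353), np.int64(364)) [ 12 161 149] [149  94  55]
brown 50 (np.int64(353), n
[... 181 characters left out ...]
t64(354), np.int64(351)) [13 38 94] [94 86 80]
blue exp [[325. -36.]]
   [103, 214, 54, 52, 377] [130. 238.] [602.  26. 116.]
   [40, 239, 41, 38, 206] [ 60. 258.] [583. -25. 116.]
   [84, 281, 47, 40, 531] [106. 300.] [626. -22. 116.]
   [8, 310, 28, 25, 271] [ 22. 322.] [601. -88. 116.]
   [23, 323, 27, 25, 283] [ 36. 335.] [615. -87. 116.]
   [34, 337, 32, 27, 309] [ 49. 350.] [630. -89. 116.]
red exp [[323. 116.]]
   [311, 109, 24, 24, 437] [323. 121.] [619. 185.  82.]
   [515, 135, 108, 154, 5626] [557. 206.] [780. 296.  82.]
brown exp [[ 324. -137.]]
can exp [[323. 271.]]
   [199, 190, 221, 208, 10279] [319. 272.] [680. 137. 190.]
   [463, 275, 35, 46, 721] [480. 295.] [742. 198. 190.]
```

```bash
python3 - <<'E'
from h import *
sd=cv2.imread("pics/s13.png");cs=cam("side");h=cv2.cvtColor(sd,cv2.COLOR_BGR2HSV).astype(int);H,S,V=h[...,0],h[...,1],h[...,2]
for n,m,x0,x1,y0,y1,P in(("red",((H<8)|(H>172))&(S>130),268,295,285,335,(616.5,186.7,84)),("blue",(H>100)&(H<125)&(S>90),298,335,290,340,(549,236.5,119)),("brown body",(H<16)&(S>140)&(V>90),335,372,340,385,(483,285,58)),("can",(H>17)&(H<26)&(S>130)&(V>120),225,275,225,320,(681.5,138.5,190))):
    k=np.zeros_like(m);k[y0:y1,x0:x1]=m[y0:y1,x0:x1];ys,xs=np.nonzero(k)
    p1,p2=proj(cs,[P,np.array(P)-[0,0,10]]);print(n,"rows",ys.min(),ys.max(),"cols",xs.min(),xs.max(),"mid",(xs.min()+xs.max())/2,"expected top",p1.round(1),"10mm lower",p2.round(1))
d=np.load("w13.npz");print(readout.sense()["wrist_force"])
E
```

```text
red rows 304 315 cols 276 284 mid 280.0 expected top [280.5 305.9] 10mm lower [280.7 309.6]
blue rows 310 326 cols 309 325 mid 317.0 expected top [316.1 312.3] 10mm lower [316.1 316.3]
brown body rows 353 380 cols 344 361 mid 352.5 expected top [353.2 357.6] 10mm lower [352.9 361.3]
can rows 242 319 cols 225 266 mid 245.5 expected top [244.8 245.1] 10mm lower [245.3 249.4]
[0.27304578 0.40950274 0.08597877]
```

```bash
python3 -c "
from cell import bot
print(bot.finish_job())"
```

```text
the job is handed in; nothing more can be done
None
```

I put all four containers upright into their own holders and handed the job in at about 37 s; my last camera measurements matched all four fully down, the loupe and reel were never deliberately touched, and the hand-in returned no verdict.

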